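Set the stock tags of the collet bins

ROBOT

A 6-joint arm with a two-finger parallel gripper is mounted at the origin on a cart in front of the work surface, level with it; the furniture and walls round the work are solid. World frame = base frame: x ahead of the robot, y to its left, z up, the work surface at z = 0. Lengths are in m, angles in rad, forces in N, time in s.
With the tool pointing down it reaches from about 0.325 to 0.85 m from the base axis. Payload 15.5 kg.
Tool frame: the origin (TCP) lies on the centre line of the jaws, within the pads' length; the fingertips stand 8 mm ahead of it and the grasp point (between the pads) lies 11 mm behind it; y points along the fingers, x is the direction in which the jaws open and shut, and the axes are right-handed (so a half turn about y gives the same grasp; the last joint's range is limited). The gripper opens to 91 mm and grips with 3 to 60 N. Pads are 32 mm wide; open, the fingers measure 118 mm over their backs; the gripper's body (76 mm by 178 mm) begins 60 mm behind the grasp point.
Start: joints at [1.212, 0.494, 1.345, -0, 1.302, -0.096], TCP at [0.162, 0.604, 0.222] pointing down, gripper open.
Joint ranges: [-2.91, 2.91], [-0.82, 2.16], [0.22, 2.67], [-1.22, 4.37], [0.12, 2.79], [-3.08, 3.08]. Speed limits (rad/s): [1.89, 1.89, 2.57, 3.01, 3.01, 3.01].

INTERFACE

Orientations are given as a 3x3 rotation matrix whose columns are the frame's x, y, z axes.
In Python, from workcell import manip gives the robot as it stands.
- The arm moves only by the tool arm_command, never from a script. Its arguments are lists of equal length, an entry for each row: "angular": the turn, a rotation vector about the world's x, y, z in degrees, a list of three; "offset": the shift along the world's x, y, z in m, a list of three; "grip": the closure, from 0 (fully open) to 1 (shut). A call has 1 to 12 rows; each row is the pose to reach, as a shift and turn from the pose commanded when the call began; what a row does not reach only later rows make up. A row lasts 1/10 s, in which the tool goes at most 50 mm and 8.59 degrees, less where a joint would pass 70% of its speed; a pose out of reach is approached as far as the arm can. A call with a gripper value outside its range is refused whole. The fingers move at their own pace and stop on an object; "newtons" is the grip in N (left out, the last holds). Time passes only in rows, so rows that repeat a pose let the fingers close. It gives the time, the measured TCP pose, the force and the opening at its end, in the units of the state.
- manip.state(): the state, without advancing time (a new reading comes with each control period).
- manip.camera(name): name is "scene" or "side" or "wrist"; returns a dict with "pixels" (480x640x3 uint8, red, green, blue), "fx", "fy", "cx", "cy" (pixels), "k1" (the pictures are not rectified: a ray, as slopes to the right and down, at radius r is drawn at 1 + k1 r^2 times it, then the intrinsics apply), "position" and "rotation" of the camera in the world. Camera axes: x right, y up, looking along -z (the intrinsics and any distortion apply to the point x, -y, -z); pixel columns grow to the right and rows downward; lengths in m; the calibration is good to about 2 mm. A picture is of the moment at which its call begins. There is no depth.
- manip.finish_job(): hands the job in, once; it reports no verdict.
The state is a dict: "clock": time; "qpos": joint angles; "joint_velocities": joint speeds; "effort": joint torques, N m; "position": TCP position; "tcp_rot": TCP orientation; "force": force on the tool from outside, world axes, zero at the start; "wrist_torque": the same for the moment, N m; "gripper_width": finger opening in m.
Only numpy, scipy, OpenCV 4.12 (cv2) and the standard library are available. Lean on these libraries where they do the work, as an engineer would, in place of code of your own. Each camera call takes 0.05 s, during which the arm holds its last target.

TASK

Set the hinged stock tags in front of the collet bins so that only the full bins (a collet in every pocket) show green and every other bin shows red: with the fingertips, push each wrong tag over until it lies fully on its other side. Leave the tags that are already right as they are, and do not pick up, knock or shift the collets, the brass weight or the tape.

Things in the scene. Friction and masses are not known exactly. Their poses are not given: they have to be found in the camera images.
- board: dark steel stock board, 260 x 350 x 6 mm, fixed flat on the worktop, turned up to 0.2 rad; origin at the centre of its underside, x away from the robot across the board, y along the row of four stations (80 mm apart). Each station has a hinged tag at the robot's side and a bin 147 mm behind it (+x), joined by a white line.
- tag_a: fixed aluminium tag bracket, 44 (x) x 56 (y) mm, up to 30 mm high; origin at the centre of its underside on the board (6 mm above the worktop), axes as the board's. Its hinge pin runs along y, 24 mm above the origin. Which tag stands at which station varies; its own bin is the one straight behind it (+x 147 mm, same y). The flap's edge and the bin leave about 60 mm free when the flap leans away.
- tag_b: fixed aluminium tag bracket, 44 (x) x 56 (y) mm, up to 30 mm high; origin at the centre of its underside on the board (6 mm above the worktop), axes as the board's. Its hinge pin runs along y, 24 mm above the origin. Which tag stands at which station varies; its own bin is the one straight behind it (+x 147 mm, same y). The flap's edge and the bin leave about 60 mm free when the flap leans away.
- tag_c: fixed aluminium tag bracket, 44 (x) x 56 (y) mm, up to 30 mm high; origin at the centre of its underside on the board (6 mm above the worktop), axes as the board's. Its hinge pin runs along y, 24 mm above the origin. Which tag stands at which station varies; its own bin is the one straight behind it (+x 147 mm, same y). The flap's edge and the bin leave about 60 mm free when the flap leans away.
- tag_d: fixed aluminium tag bracket, 44 (x) x 56 (y) mm, up to 30 mm high; origin at the centre of its underside on the board (6 mm above the worktop), axes as the board's. Its hinge pin runs along y, 24 mm above the origin. Which tag stands at which station varies; its own bin is the one straight behind it (+x 147 mm, same y). The flap's edge and the bin leave about 60 mm free when the flap leans away.
- flap_a (a joint): flap on tag_a: smooth slippery plate, 40 mm wide (y), 60 mm from pin to free edge, 4 mm thick, 30 g. 0 = upright; negative leans to the robot (-x), red face up; positive leans away (+x), green face up. Loose: falls by its weight on a stop at -1.05 or +1.05 rad, free edge there 30 mm above and 52 mm beside the pin, free space below. Pushing that edge level towards the pin tips the flap up and over.
- flap_b (a joint): flap on tag_b: smooth slippery plate, 40 mm wide (y), 60 mm from pin to free edge, 4 mm thick, 30 g. 0 = upright; negative leans to the robot (-x), red face up; positive leans away (+x), green face up. Loose: falls by its weight on a stop at -1.05 or +1.05 rad, free edge there 30 mm above and 52 mm beside the pin, free space below. Pushing that edge level towards the pin tips the flap up and over.
- flap_c (a joint): flap on tag_c: smooth slippery plate, 40 mm wide (y), 60 mm from pin to free edge, 4 mm thick, 30 g. 0 = upright; negative leans to the robot (-x), red face up; positive leans away (+x), green face up. Loose: falls by its weight on a stop at -1.05 or +1.05 rad, free edge there 30 mm above and 52 mm beside the pin, free space below. Pushing that edge level towards the pin tips the flap up and over.
- flap_d (a joint): flap on tag_d: smooth slippery plate, 40 mm wide (y), 60 mm from pin to free edge, 4 mm thick, 30 g. 0 = upright; negative leans to the robot (-x), red face up; positive leans away (+x), green face up. Loose: falls by its weight on a stop at -1.05 or +1.05 rad, free edge there 30 mm above and 52 mm beside the pin, free space below. Pushing that edge level towards the pin tips the flap up and over.
- bin_full_1: blue open bin with four pockets (2 x 2), 64 x 64 x 26 mm, walls 4 mm, fixed on the board; origin at the centre of its underside. FULL: a collet stands in every pocket.
- bin_full_2: blue open bin with four pockets (2 x 2), 64 x 64 x 26 mm, walls 4 mm, fixed on the board; origin at the centre of its underside. FULL: a collet stands in every pocket.
- bin_part: blue open bin with four pockets (2 x 2), 64 x 64 x 26 mm, walls 4 mm, fixed on the board; origin at the centre of its underside. NOT full: only one collet in it.
- bin_empty: blue open bin with four pockets (2 x 2), 64 x 64 x 26 mm, walls 4 mm, fixed on the board; origin at the centre of its underside. NOT full: empty.
- collet_full_1_0: loose steel spring collet, diameter 20, 31 mm high, standing in a pocket of bin_full_1, its top about 41 mm above the worktop; origin at the centre of its foot
- collet_full_1_1: loose steel spring collet, diameter 20, 31 mm high, standing in a pocket of bin_full_1, its top about 41 mm above the worktop; origin at the centre of its foot
- collet_full_1_2: loose steel spring collet, diameter 20, 31 mm high, standing in a pocket of bin_full_1, its top about 41 mm above the worktop; origin at the centre of its foot
- collet_full_1_3: loose steel spring collet, diameter 20, 31 mm high, standing in a pocket of bin_full_1, its top about 41 mm above the worktop; origin at the centre of its foot
- collet_full_2_0: loose steel spring collet, diameter 20, 31 mm high, standing in a pocket of bin_full_2, its top about 41 mm above the worktop; origin at the centre of its foot
- collet_full_2_1: loose steel spring collet, diameter 20, 31 mm high, standing in a pocket of bin_full_2, its top about 41 mm above the worktop; origin at the centre of its foot
- collet_full_2_2: loose steel spring collet, diameter 20, 31 mm high, standing in a pocket of bin_full_2, its top about 41 mm above the worktop; origin at the centre of its foot
- collet_full_2_3: loose steel spring collet, diameter 20, 31 mm high, standing in a pocket of bin_full_2, its top about 41 mm above the worktop; origin at the centre of its foot
- collet_part_0: loose steel spring collet, diameter 20, 31 mm high, standing in a pocket of bin_part, its top about 41 mm above the worktop; origin at the centre of its foot
- weight: loose brass weight with a knob, diameter 31, 51 mm high, beside the board; origin at the centre of its foot; a bystander
- tape: loose roll of tan tape, 66 x 66 x 18 mm, lying flat beside the board; origin at the centre of its underside; a bystander

How it is judged:
At the end, for the whole second after the job is handed in: Each tag standing before a full bin (all four pockets filled) leans away from the robot, green face up (joint above 0.9 rad); each of the other tags leans towards the robot, red face up (joint below -0.9 rad); all tags at rest (under 0.1 rad/s) ((y of bin_full_1 in the frame of tag_a above 0.04 m or y of bin_full_1 in the frame of tag_a below -0.04 m or value of joint flap_a above 0.9 rad) and (y of bin_full_2 in the frame of tag_a above 0.04 m or y of bin_full_2 in the frame of tag_a below -0.04 m or value of joint flap_a above 0.9 rad) and (y of bin_part in the frame of tag_a above 0.04 m or y of bin_part in the frame of tag_a below -0.04 m or value of joint flap_a below -0.9 rad) and (y of bin_empty in the frame of tag_a above 0.04 m or y of bin_empty in the frame of tag_a below -0.04 m or value of joint flap_a below -0.9 rad) and velocity of joint flap_a between -0.1 and 0.1 rad/s and (y of bin_full_1 in the frame of tag_b above 0.04 m or y of bin_full_1 in the frame of tag_b below -0.04 m or value of joint flap_b above 0.9 rad) and (y of bin_full_2 in the frame of tag_b above 0.04 m or y of bin_full_2 in the frame of tag_b below -0.04 m or value of joint flap_b above 0.9 rad) and (y of bin_part in the frame of tag_b above 0.04 m or y of bin_part in the frame of tag_b below -0.04 m or value of joint flap_b below -0.9 rad) and (y of bin_empty in the frame of tag_b above 0.04 m or y of bin_empty in the frame of tag_b below -0.04 m or value of joint flap_b below -0.9 rad) and velocity of joint flap_b between -0.1 and 0.1 rad/s and (y of bin_full_1 in the frame of tag_c above 0.04 m or y of bin_full_1 in the frame of tag_c below -0.04 m or value of joint flap_c above 0.9 rad) and (y of bin_full_2 in the frame of tag_c above 0.04 m or y of bin_full_2 in the frame of tag_c below -0.04 m or value of joint flap_c above 0.9 rad) and (y of bin_part in the frame of tag_c above 0.04 m or y of bin_part in the frame of tag_c below -0.04 m or value of joint flap_c below -0.9 rad) and (y of bin_empty in the frame of tag_c above 0.04 m or y of bin_empty in the frame of tag_c below -0.04 m or value of joint flap_c below -0.9 rad) and velocity of joint flap_c between -0.1 and 0.1 rad/s and (y of bin_full_1 in the frame of tag_d above 0.04 m or y of bin_full_1 in the frame of tag_d below -0.04 m or value of joint flap_d above 0.9 rad) and (y of bin_full_2 in the frame of tag_d above 0.04 m or y of bin_full_2 in the frame of tag_d below -0.04 m or value of joint flap_d above 0.9 rad) and (y of bin_part in the frame of tag_d above 0.04 m or y of bin_part in the frame of tag_d below -0.04 m or value of joint flap_d below -0.9 rad) and (y of bin_empty in the frame of tag_d above 0.04 m or y of bin_empty in the frame of tag_d below -0.04 m or value of joint flap_d below -0.9 rad) and velocity of joint flap_d between -0.1 and 0.1 rad/s); the robot touches nothing.
It fails at once if a tag that was right at the start is raised to within 0.4 rad of upright or flipped ((not (y of bin_part in the frame of tag_a above 0.04 m or y of bin_part in the frame of tag_a below -0.04 m) and value of joint flap_a above -0.4 rad) or (not (y of bin_empty in the frame of tag_a above 0.04 m or y of bin_empty in the frame of tag_a below -0.04 m) and value of joint flap_a above -0.4 rad) or (not (y of bin_full_1 in the frame of tag_b above 0.04 m or y of bin_full_1 in the frame of tag_b below -0.04 m) and value of joint flap_b below 0.4 rad) or (not (y of bin_full_2 in the frame of tag_b above 0.04 m or y of bin_full_2 in the frame of tag_b below -0.04 m) and value of joint flap_b below 0.4 rad) or (not (y of bin_full_1 in the frame of tag_c above 0.04 m or y of bin_full_1 in the frame of tag_c below -0.04 m) and value of joint flap_c below 0.4 rad) or (not (y of bin_full_2 in the frame of tag_c above 0.04 m or y of bin_full_2 in the frame of tag_c below -0.04 m) and value of joint flap_c below 0.4 rad) or (not (y of bin_part in the frame of tag_d above 0.04 m or y of bin_part in the frame of tag_d below -0.04 m) and value of joint flap_d above -0.4 rad) or (not (y of bin_empty in the frame of tag_d above 0.04 m or y of bin_empty in the frame of tag_d below -0.04 m) and value of joint flap_d above -0.4 rad)).
It fails at once if a collet in a bin is lifted or shifted by more than 15 mm (distance of any of collet_full_1_0, collet_full_1_1, collet_full_1_2, collet_full_1_3, collet_full_2_0, collet_full_2_1, collet_full_2_2, collet_full_2_3, collet_part_0 from where it was at the start of the episode above 0.015 m).
It fails at once if the brass weight or the tape is lifted or shifted by more than 20 mm (distance of any of weight, tape from where it was at the start of the episode above 0.02 m).
It also fails if it takes over 38 s, if anything falls off the work surface, if the arm or the gripper's body presses on something with over 40 N, if the wrist force passes 120 N, or if a joint passes its speed limit or range.

## Working session

There is one attempt and no reset: what is moved stays moved. The work goes in short steps, Python scripts to look and compute and a tool call to move; the robot and the scene stay as the last step left them, time stands still between calls to the robot, and variables do not carry over. Pictures are saved under pics/ and viewed, and the job is handed in when it is done.

Besides the shell and the picture viewer there is one more tool, called after ">>>" as name(argument=value, ...) on one line, values as JSON. arm_command: Moves the arm, as the interface text tells. Its arguments: {"type":"object","properties":{"angular":{"type":"array"},"offset":{"type":"array"},"grip":{"type":"array"},"newtons":{"type":"number"}},"required":["angular","offset","grip"]}

```bash
mkdir -p pics
python3 - <<'E'
from workcell import manip
import cv2,pickle
s=manip.state();print(s)
for n in("scene","side","wrist"):
    c=manip.camera(n);pickle.dump(c,open(f"{n}.pkl","wb"))
    cv2.imwrite(f"pics/{n}0.png",c["pixels"][:,:,::-1]);print(n,c["fx"],c["k1"],c["position"],c["rotation"])
E
```

```text
{'clock': 0.0, 'qpos': array([ 1.21249516e+00,  4.94209355e-01,  1.34613311e+00, -1.39092837e-06,
        1.30252355e+00, -9.54759057e-02]), 'joint_velocities': array([-8.86496394e-04,  4.80230091e-04, -5.57097148e-04, -2.02058171e-05,
       -2.94500340e-04, -4.50818909e-04]), 'effort': array([-8.87868046e-04, -8.78815842e+01, -3.81854868e+01,  7.05815130e-02,
        5.33222454e-02, -1.43415864e-04]), 'position': array([0.16222959, 0.60318318, 0.22132133]), 'tcp_rot': array([[ 2.59809192e-01, -4.45290072e-04, -9.65659871e-01],
       [ 9.65659141e-01, -1.19296251e-03,  2.59809546e-01],
       [-1.26768663e-03, -9.99999189e-01,  1.20055803e-04]]), 'force': array([-0.31859489,  0.49019265, -0.30751116]), 'wrist_torque': array([-0.02665802,  0.04379845,  0.0239976 ]), 'gripper_width': 0.091454111813604}
scene 572.6532951350915 -0.030225090238220415 [-0.02047519 -0.58260542  0.46212132] [[ 0.64390612  0.32367628 -0.6932666 ]
 [-0.76482392  0.24776613 -0.59469011]
 [-0.0207191   0.91315147  0.40709348]]
side 483.92215909128515 0.007155411648987155 [ 0.42084412 -0.76615878  0.63224825] [[ 0.95643285  0.18358162 -0.22701102]
 [-0.29152667  0.55855734 -0.77654742]
 [-0.01576117  0.80889523  0.58774153]]
wrist 405.8057372930388 -0.06030147588329194 [0.09265835 0.62098081 0.38277656] [[ 0.26057708 -0.93408108 -0.24411498]
 [ 0.9654511   0.25160148  0.06782971]
 [-0.00193876 -0.25335595  0.96737118]]
```

View pics/scene0.png

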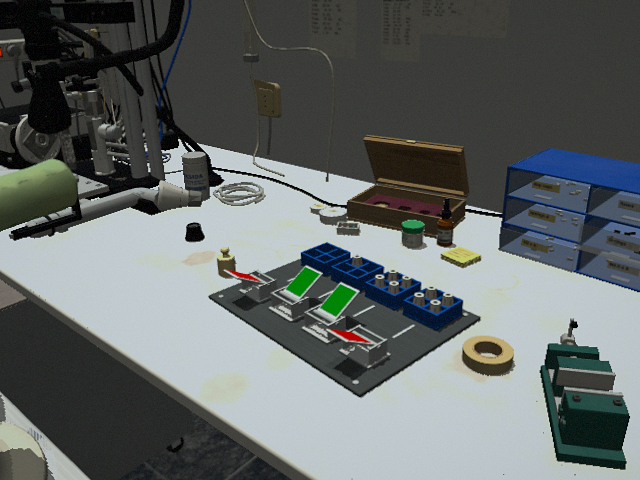

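View pics/side0.png

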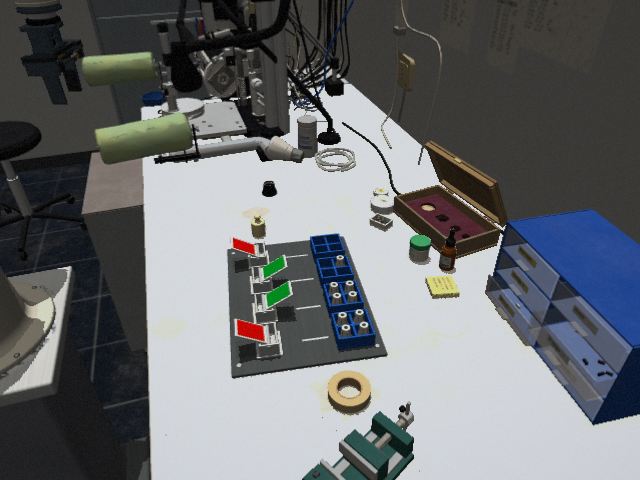

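View pics/wrist0.png

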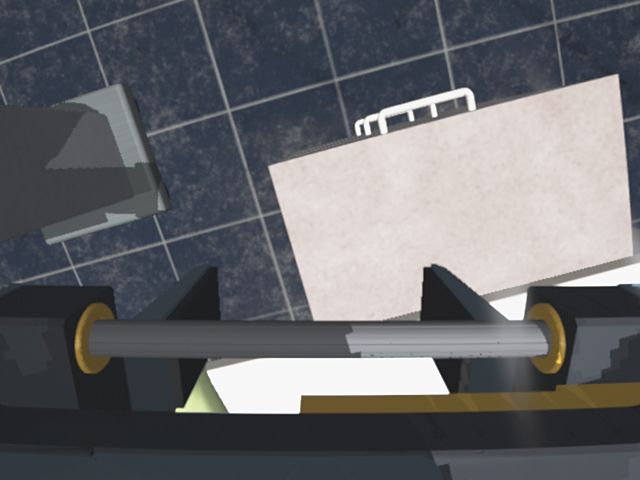

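The bins run from far (+y) to near (-y). Station 1 is empty and red, which is right. Station 2 has one collet and is green, so it's wrong. Station 3 is full and green, right. Station 4 is full and red, wrong. I'll zoom in to confirm and to pick points.

Run:
```python
import cv2
a=cv2.imread("pics/side0.png")[220:385,215:395];cv2.imwrite("pics/side_z.png",cv2.resize(a,None,fx=4.4,fy=3.6,interpolation=cv2.INTER_CUBIC)[:600])
a=cv2.imread("pics/scene0.png")[235:400,200:490];cv2.imwrite("pics/scene_z.png",cv2.resize(a,None,fx=2.7,fy=2.7,interpolation=cv2.INTER_CUBIC))
```

```text
(no output)
```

View pics/side_z.png

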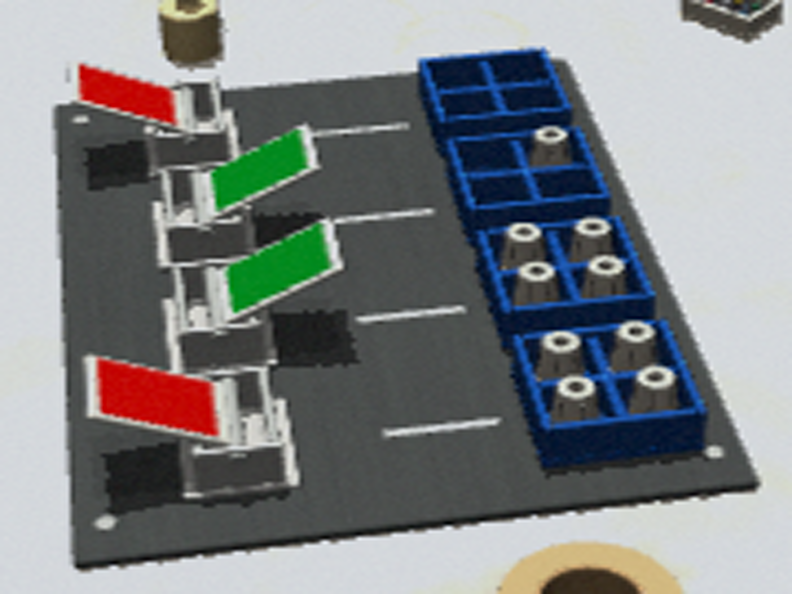

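View pics/scene_z.png

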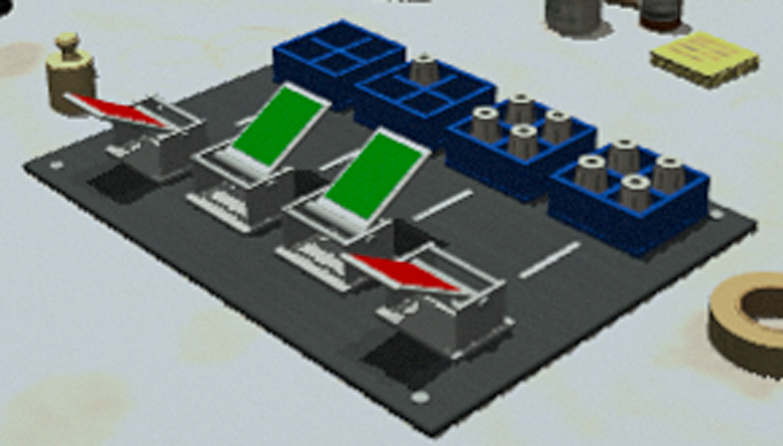

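```bash
cat > h.py <<'E'
import numpy as np
def proj(c,P):
    P=np.atleast_2d(P);q=(P-c["position"])@c["rotation"]
    a=q[:,0]/-q[:,2];b=-q[:,1]/-q[:,2];r=1+c["k1"]*(a*a+b*b)
    return np.c_[c["cx"]+c["fx"]*a*r,c["cy"]+c["fy"]*b*r]
E
python3 - <<'E'
import pickle,numpy as np
from h import *
from scipy.optimize import least_squares
S=pickle.load(open("side.pkl","rb"));C=pickle.load(open("scene.pkl","rb"))
sf=lambda u,v:(215+u/4.4,220+v/3.6); cf=lambda u,v:(200+u/2.7,235+v/2.7)
st=[120,40,-40,-120]
# (cam, local fn(xt)->pt mm, pix)
O=[]
def add(c,xy,z,p,tag=0): O.append((c,xy,z,p,tag))
add(S,(-130,-175),6,sf(76,558));add(S,(130,-175),6,sf(758,482));add(S,(-130,175),6,sf(55,103));add(S,(130,175),6,sf(566,60))
add(C,(-130,175),6,cf(25,165));add(C,(-130,-175),6,cf(434,430));add(C,(130,-175),6,cf(756,223))
for i,sg,(p,q) in[(3,-1,((88,355),(92,415))),(1,1,((308,126),(319,165))),(2,1,((328,220),(342,263))),(0,-1,((77,63),(77,97)))]:
    add(S,(sg*52,st[i]+20),60,sf(*p),1);add(S,(sg*52,st[i]-20),60,sf(*q),1)
for i,sg,(p,q) in[(1,1,((288,83),(330,103))),(2,1,((380,127),(430,154))),(0,-1,((65,95),None)),(3,-1,((343,256),(385,278)))]:
    add(C,(sg*52,st[i]+20),60,cf(*p),1)
    if q:add(C,(sg*52,st[i]-20),60,cf(*q),1)
def pts(v):
    x,y,t,xt=v[:4];c,s=np.cos(t),np.sin(t);out=[]
    for cam,(a,b),z,p,tg in O:
        a=a/1e3+(xt if tg else 0);b/=1e3
        out.append(proj(cam,[x+c*a-s*b,y+s*a+c*b,z/1e3])[0]-p)
    return np.array(out)
r=least_squares(lambda v:pts(v).ravel(),[.5,0,0,-.08],loss='soft_l1')
print(r.x);print(pts(r.x).round(1).tolist())
x,y,t,xt=r.x;c,s=np.cos(t),np.sin(t)
for i,b in enumerate(st):
    for n,a in(("edge-",xt-.052),("pin",xt),("edge+",xt+.052),("bin",xt+.147)):
        b_=b/1e3;print(i+1,n,np.round([x+c*a-s*b_,y+s*a+c*b_],4))
E
```

```text
[ 0.57972437 -0.08491973 -0.12937891 -0.06524869]
[[-0.6, 0.8], [1.1, -0.5], [0.0, -0.5], [0.5, -1.4], [-1.3, -1.2], [-0.8, 0.7], [1.7, -1.0], [-0.6, -0.8], [-0.8, 0.1], [0.4, -1.3], [0.3, 0.5], [0.9, -1.3], [0.5, 1.2], [-1.6, -1.1], [-1.1, 0.8], [-0.3, -0.6], [1.0, 0.2], [0.4, -0.0], [1.0, -0.8], [-1.0, -0.3], [-1.6, -0.2], [4.5, 4.2]]
1 edge- [0.4789 0.0492]
1 pin [0.5305 0.0425]
1 edge+ [0.5821 0.0358]
1 bin [0.6763 0.0235]
2 edge- [ 0.4686 -0.0301]
2 pin [ 0.5202 -0.0368]
2 edge+ [ 0.5717 -0.0435]
2 bin [ 0.666  -0.0558]
3 edge- [ 0.4583 -0.1095]
3 pin [ 0.5099 -0.1162]
3 edge+ [ 0.5614 -0.1229]
3 bin [ 0.6556 -0.1351]
4 edge- [ 0.448  -0.1888]
4 pin [ 0.4995 -0.1955]
4 edge+ [ 0.5511 -0.2022]
4 bin [ 0.6453 -0.2145]
```

Fit residuals are about 1 px, and the classification holds. Tags 2 and 4 need flipping: tag 2 towards the robot, tag 4 away. I'll go above the gap behind tag 2 with the gripper closed.

>>> arm_command(angular=[[0,0,7.5],[0,0,7.5],[0,0,7.5],[0,0,7.5],[0,0,7.5],[0,0,7.5],[0,0,7.5],[0,0,7.5],[0,0,7.5],[0,0,7.5],[0,0,7.5],[0,0,7.5]], offset=[[0.02,-0.03,0],[0.05,-0.07,0],[0.08,-0.11,0],[0.11,-0.15,0],[0.14,-0.19,0],[0.17,-0.23,0],[0.2,-0.27,0],[0.22,-0.31,0],[0.24,-0.34,0],[0.26,-0.37,0],[0.28,-0.4,0],[0.3,-0.43,0]], grip=[1,1,1,1,1,1,1,1,1,1,1,1], newtons=20)

```text
clock: 1.35
position: [0.4629, 0.1721, 0.2219]
tcp_rot: [[0.132, -0.0, -0.991], [0.991, 0.0, 0.132], [-0.0, -1.0, 0.0]]
force: [-0.6, 0.7, 0.3]
gripper_width: 0.0008
```

>>> arm_command(angular=[[0,0,0],[0,0,0],[0,0,0],[0,0,0],[0,0,0],[0,0,0],[0,0,0],[0,0,0],[0,0,0],[0,0,0]], offset=[[0.02,-0.032,0],[0.04,-0.063,0],[0.06,-0.094,0],[0.08,-0.125,0],[0.1,-0.157,0],[0.12,-0.188,0],[0.135,-0.21,-0.02],[0.141,-0.22,-0.06],[0.141,-0.22,-0.085],[0.141,-0.22,-0.085]], grip=[1,1,1,1,1,1,1,1,1,1])

```text
clock: 2.35
position: [0.6012, -0.0465, 0.1335]
tcp_rot: [[0.132, -0.006, -0.991], [0.991, 0.001, 0.132], [0.0, -1.0, 0.006]]
force: [-1.0, 0.4, 0.5]
gripper_width: 0.0003
```

Run:
```python
from workcell import manip
import cv2,pickle
for n in("scene","side"):
    c=manip.camera(n)
    cv2.imwrite(f"pics/{n}1.png",cv2.resize(c["pixels"][170:400,180:500,::-1],None,fx=2.4,fy=2.4,interpolation=cv2.INTER_CUBIC))
print(manip.state()["position"])
```

```text
[ 0.6032897  -0.04632307  0.13731009]
```

View pics/side1.png

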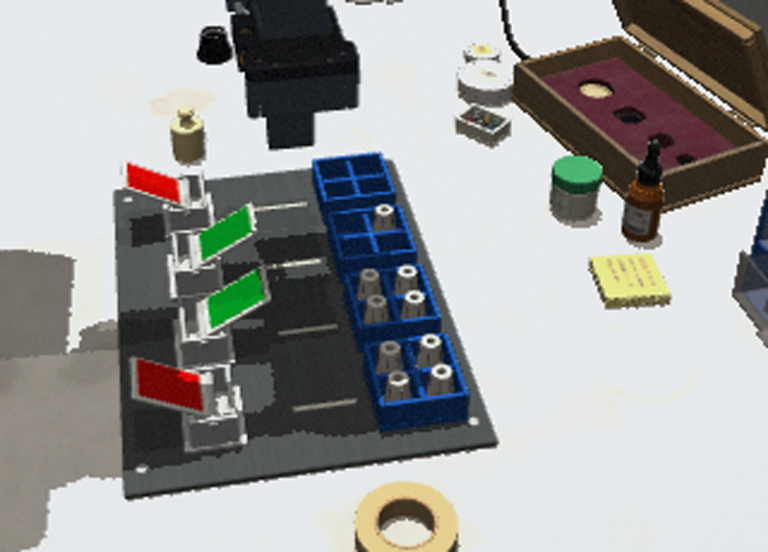

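View pics/scene1.png

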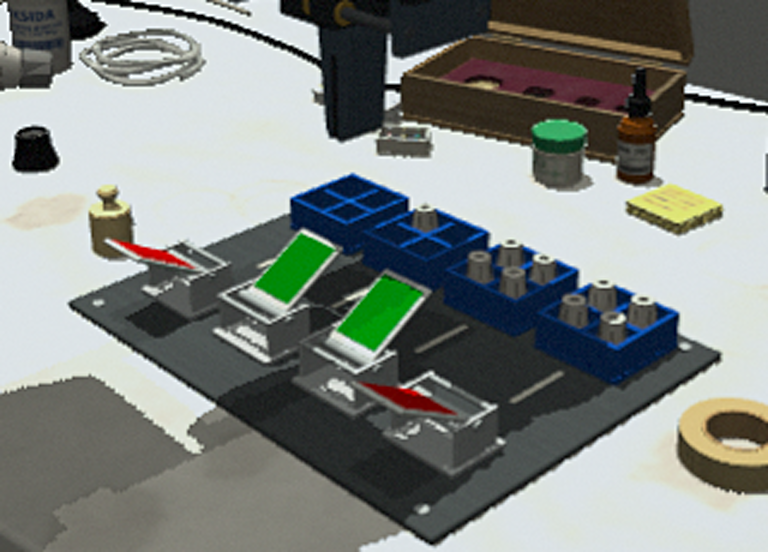

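Run:
```python
import pickle
from h import *
for n in("side","scene"):
    c=pickle.load(open(n+".pkl","rb"));print(n,(proj(c,[[.603,-.046,.129],[.619,-.046,.129],[.587,-.046,.129]])-[180,170])*2.4)
```

```text
side [[291.28423546 139.38828532]
 [311.17769717 135.74755867]
 [271.22848988 143.05851994]]
scene [[354.81429799 126.25003114]
 [370.61954135 118.91049176]
 [338.60845294 133.7760923 ]]
```

The predicted fingertip matches the picture (side crop 290,143). Next I descend behind flap 2 and push it towards the robot.

>>> arm_command(angular=[[0,0,0],[0,0,0],[0,0,0],[0,0,0],[0,0,0]], offset=[[0,0,-0.03],[0,0,-0.055],[0,0,-0.075],[0,0,-0.083],[0,0,-0.083]], grip=[1,1,1,1,1])

```text
clock: 2.95
position: [0.6037, -0.0462, 0.0545]
tcp_rot: [[0.131, 0.0, -0.991], [0.991, -0.0, 0.131], [-0.0, -1.0, -0.0]]
force: [0.9, -0.3, 0.4]
gripper_width: 0.0006
```

>>> arm_command(angular=[[0,0,0],[0,0,0],[0,0,0],[0,0,0],[0,0,0],[0,0,0],[0,0,0],[0,0,0],[0,0,0],[0,0,0],[0,0,0],[0,0,0]], offset=[[-0.008,0.001,0],[-0.016,0.002,0],[-0.024,0.003,0],[-0.031,0.004,0],[-0.038,0.005,0],[-0.045,0.006,0],[-0.052,0.007,0],[-0.059,0.008,0],[-0.066,0.009,0],[-0.073,0.01,0],[-0.08,0.01,0],[-0.08,0.01,0]], grip=[1,1,1,1,1,1,1,1,1,1,1,1])

```text
clock: 4.15
position: [0.5222, -0.0363, 0.0539]
tcp_rot: [[0.132, -0.001, -0.991], [0.991, 0.0, 0.132], [0.0, -1.0, 0.001]]
force: [0.1, 0.0, 0.7]
gripper_width: 0.0003
```

Run:
```python
from workcell import manip
import cv2,pickle
for n in("scene","side"):
    c=manip.camera(n)
    cv2.imwrite(f"pics/{n}2.png",cv2.resize(c["pixels"][170:400,180:500,::-1],None,fx=2.4,fy=2.4,interpolation=cv2.INTER_CUBIC))
print(manip.state()["position"])
```

```text
[ 0.52346245 -0.03652676  0.05398891]
```

View pics/side2.png

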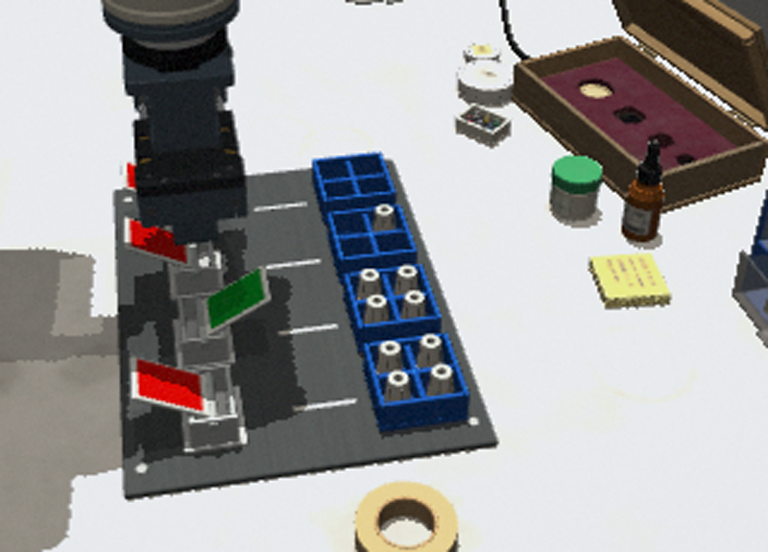

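View pics/scene2.png

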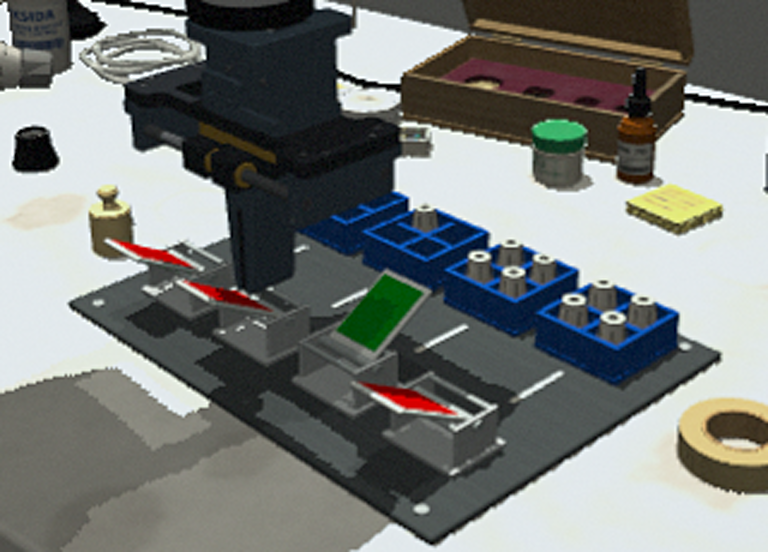

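Flap 2 is now red (scene crop 225,295). I'll lift and move to the robot side of tag 4.

>>> arm_command(angular=[[0,0,0],[0,0,0],[0,0,0],[0,0,0],[0,0,0],[0,0,0],[0,0,0],[0,0,0],[0,0,0],[0,0,0],[0,0,0]], offset=[[0,0,0.02],[0,0,0.05],[0,0,0.085],[0,0,0.11],[-0.02,-0.025,0.11],[-0.04,-0.05,0.11],[-0.06,-0.075,0.11],[-0.08,-0.1,0.11],[-0.1,-0.125,0.11],[-0.118,-0.147,0.11],[-0.118,-0.147,0.11]], grip=[1,1,1,1,1,1,1,1,1,1,1])

```text
clock: 5.35
position: [0.404, -0.1855, 0.164]
tcp_rot: [[0.134, -0.0, -0.991], [0.991, -0.0, 0.134], [-0.001, -1.0, 0.0]]
force: [0.6, 0.8, 0.2]
gripper_width: 0.0
```

>>> arm_command(angular=[[0,0,0],[0,0,0],[0,0,0],[0,0,0],[0,0,0],[0,0,0]], offset=[[0,0,0],[0,0,-0.03],[0,0,-0.065],[0,0,-0.095],[0,0,-0.11],[0,0,-0.11]], grip=[1,1,1,1,1,1])

```text
clock: 5.95
position: [0.4052, -0.1823, 0.0523]
tcp_rot: [[0.13, -0.003, -0.991], [0.991, 0.002, 0.13], [0.001, -1.0, 0.003]]
force: [0.1, 0.1, 0.5]
gripper_width: 0.0005
```

Positions are as planned: (0.405, -0.183, 0.054). Now the push along the board's +x.

>>> arm_command(angular=[[0,0,0],[0,0,0],[0,0,0],[0,0,0],[0,0,0],[0,0,0],[0,0,0],[0,0,0],[0,0,0],[0,0,0],[0,0,0],[0,0,0]], offset=[[0.01,-0.001,0],[0.02,-0.003,0],[0.03,-0.004,0],[0.038,-0.005,0],[0.046,-0.006,0],[0.054,-0.007,0],[0.062,-0.008,0],[0.07,-0.009,0],[0.078,-0.01,0],[0.086,-0.011,0],[0.092,-0.012,0],[0.092,-0.012,0]], grip=[1,1,1,1,1,1,1,1,1,1,1,1])

```text
clock: 7.15
position: [0.4983, -0.1957, 0.0539]
tcp_rot: [[0.131, 0.001, -0.991], [0.991, -0.0, 0.131], [-0.0, -1.0, -0.001]]
force: [1.1, -0.0, 1.5]
gripper_width: 0.0004
```

>>> arm_command(angular=[[0,0,0],[0,0,0],[0,0,0],[0,0,0],[0,0,0],[0,0,0],[0,0,0],[0,0,0],[0,0,0],[0,0,0],[0,0,0]], offset=[[0,0,0.02],[0,0,0.05],[0,0,0.085],[0,0,0.12],[0,0,0.16],[-0.03,0.02,0.18],[-0.06,0.04,0.2],[-0.09,0.06,0.22],[-0.11,0.08,0.22],[-0.11,0.08,0.22],[-0.11,0.08,0.22]], grip=[1,1,1,1,1,1,1,1,1,1,1])

```text
clock: 8.25
position: [0.3872, -0.1154, 0.2741]
tcp_rot: [[0.131, 0.001, -0.991], [0.991, -0.0, 0.131], [-0.0, -1.0, -0.001]]
force: [0.9, 0.7, 0.7]
gripper_width: 0.0008
```

Run:
```python
from workcell import manip
import cv2,pickle
for n in("scene","side"):
    c=manip.camera(n)
    cv2.imwrite(f"pics/{n}3.png",cv2.resize(c["pixels"][170:400,180:500,::-1],None,fx=2.4,fy=2.4,interpolation=cv2.INTER_CUBIC))
s=manip.state();print(s["position"],s["force"],s["clock"])
```

```text
[ 0.38786742 -0.11590203  0.27377652] [-0.11989832  0.03752736  0.49510001] 8.35
```

View pics/side3.png

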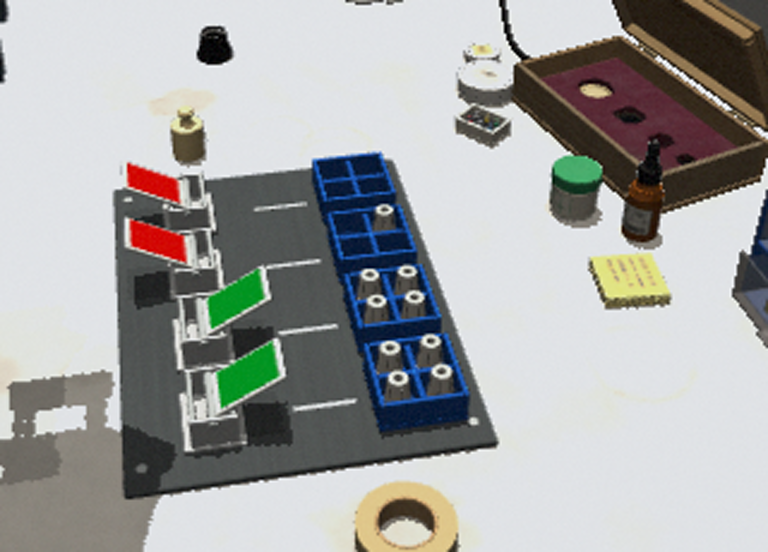

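View pics/scene3.png

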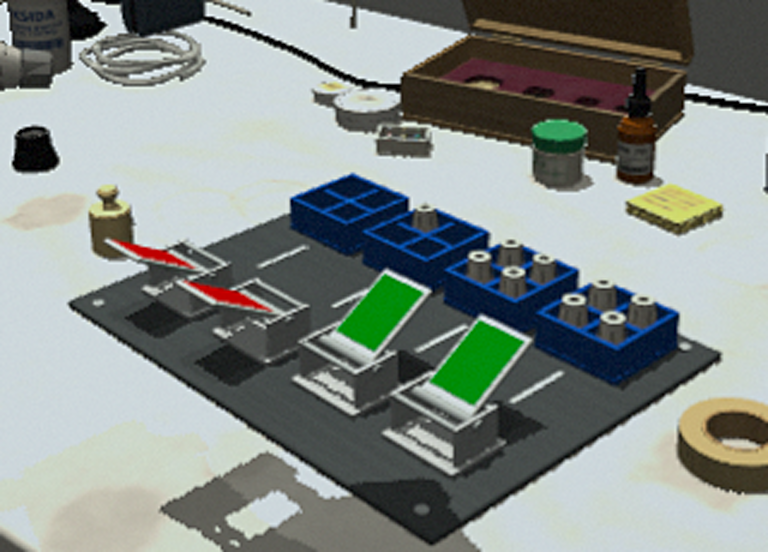

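All four tags lie fully on the right side: red, red, green, green. The collets, weight and tape look unmoved, and the arm is clear.

```bash
python3 -c "
from workcell import manip
print(manip.finish_job())"
```

```text
the job is handed in; nothing more can be done
None
```

I pushed over the two wrong tags with the closed fingertips and handed the job in at about 8.4 s. The tag before the one-collet bin went from green to red, and the tag before the nearest full bin went from red to green. The other two tags were already right, and I left them alone.

The last side and scene pictures show red at the empty and one-collet bins and green at both full bins. All four flaps lie on their stops. The collets, weight and tape look the same as in the earlier pictures, judged by eye. The gripper was well clear at z = 0.27 m, and the measured tool force was about 0.5 N. No check failed or disagreed, and the hand-in itself reports no verdict.

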